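# Set the slicing fence with the gauge blade

### The job

Take the flat gauge blade (the one with the rectangular bar handle and the crosspiece) out of the wooden rack and slide it down into the sloping gap between the two plates of the slicing guide, fully home so that its crosspiece rests on the plates' top edges, with the whole width of the blade between the plates. Then flip the cam lever beside it fully over, from leaning towards the robot to leaning away, so that the fence closes on the gauge. Leave the gauge standing in the gap and the other two tools in the rack.

Things in the scene. Friction and masses are not known exactly. Their poses are not given: they have to be found in the camera images.
- gauge: Gauge blade, upright in any one of the rack's three slots. Origin: centre of the crosspiece's underside; z up the handle, y along the width, x through the thickness; a half turn about z looks the same. Steel blade below: 6 mm (x) by 36 (y), 40 long, last 6 mm thinned to 3 by 30. Above: steel crosspiece 24 by 46, 10 high, then black rectangular handle 14 (x) by 36 (y), from z = 10 to 60. 140 g.
- gap: Gap between a fixed plate (-x, robot's side) and the fence plate (+x), each 14 mm thick, 130 long (y), 46 high on a steel bed. Origin: middle of the mouth, level with the plates' top edges, 135 above the table. z points out of the gap, leaning 30 deg from vertical towards the robot; y along it, x across. 11 mm wide (faces at x = -5.5, 5.5); flipping the lever moves the fence 4.2 mm to -x.
- slicer: Base of the slicing guide, fixed to the table, 200 x 200 mm footprint, about 150 mm high. Origin on the table; x horizontal across the gap, pointing away from the robot's side, z up. The gap's mouth is at (-20, 0, 135) mm and the lever's pivot at (-45, -122, 110) mm in this frame.
- cam_lever (a joint): Angle of the cam lever about a horizontal axis along the slicer's y. 0 (to 0.2 at the start): free, the lever leans 0.5 rad from upright towards the slicer's -x (robot side). 1.3: locked, leaning 0.8 rad towards +x. It stays where it is left; stiff, needs about 5 N at 40 mm from the pivot.
- lever_pivot (a point): Centre of the lever's pivot axis, 110 mm above the table, on the slicer's -y side.
- lever_end (a point): Centre of the lever's black end bar (18 mm diameter, 32 mm long along the slicer's y), 78 mm from the pivot. The arm between is 10 mm thick and 18 mm wide.
- rack: Fixed wooden rack, 100 (x) x 220 (y) mm base, a 55 mm thick, 210 mm long slotted block in the middle whose top is 52 mm above the table. Three slots 11 mm wide in a row along y, 66 mm apart. Origin on the table under its centre.
- scraper: Another tool in the rack, to be left there: broad blade with a round horizontal handle 24 mm in diameter, 54 mm long. Origin at the rack's top surface, z up.
- spatula: Another tool in the rack, to be left there: slim tool with a round upright handle 20 mm in diameter, 60 mm high. Origin at the rack's top surface, z up.

How it is judged:
By the outcome, as a careful person would: the job done as asked, in the order asked, and still so for the second after the job is handed in, with the robot touching nothing.
It also fails if it takes over 69 s, if anything falls off the work surface, if the arm or the gripper's body presses on something with over 40 N, if the wrist force passes 120 N, or if a joint passes its speed limit or range.

### The arm

A 7-joint arm with a two-finger parallel gripper is mounted at the origin on the work surface. World frame = base frame: x ahead of the robot, y to its left, z up, the work surface at z = 0. Lengths are in m, angles in rad, forces in N, time in s.
With the tool pointing down it reaches from about 0.4 to 0.85 m from the base axis. Payload 4.5 kg.
Tool frame: the origin (TCP) lies at the centre of the arm's flange, where the gripper is bolted on; the fingertips stand 166 mm ahead of it and the grasp point (between the pads) lies 147 mm ahead of it (env.finger_overhang is the distance from the TCP to the fingertips, in m); z points along the fingers, y is the line along which they close (so a half turn about z gives the same grasp; the last joint's range is limited). The gripper opens to 88 mm and grips with 3 to 60 N. Pads are 18 mm wide; open, the fingers measure 123 mm over their backs; the gripper's body (75 mm by 187 mm) begins 45 mm behind the grasp point.
Start: joints at [1.234, 0.689, -0.195, 1.565, 0.157, 0.902, -0.215], TCP at [0.226, -0.583, 0.405] pointing down, gripper open.
Joint ranges: [-3.01, 3.01], [-0.46, 2.08], [-1.47, 1.51], [0.13, 2.56], [-1, 4.14], [0.04, 2.09], [-2.66, 2.66]. Speed limits (rad/s): [2.57, 2.57, 3.14, 3.14, 3.14, 3.14, 3.14].

### API

Orientations are given as a unit quaternion [w, x, y, z].
In Python, from station import readout, imaging, workorder, env gives the robot as it stands. The module is installed in compiled form; this text tells all that it offers.
- The arm moves only by the tool apply_moves, never from a script. Its argument "series" is a list of rows, each a list of 7 numbers: the shift along the tool's x, y, z normalised to -1 to 1, where 1 is 500 mm, then the turn, a rotation vector about the tool's x, y, z normalised to -1 to 1, where 1 is pi/2 rad, then the closure, from -1 (fully open) to 1 (shut). In form: [[tx, ty, tz, rx, ry, rz, hand], ...]. A call has 1 to 20 rows; each row shifts and turns the commanded pose from where the row before left it, along the tool's axes as they then stand; what a row does not reach is not made up. A row lasts 1/12 s, in which the tool goes at most 41.7 mm and 7.16 degrees, less where a joint would pass 70% of its speed; a pose out of reach is approached as far as the arm can. A call with a number of a shift or a turn outside -1 to 1 is refused whole. A call with a gripper value outside its range is refused whole. The fingers move at their own pace and stop on an object; "grip_force" is the grip in N (left out, the last holds). Time passes only in rows, so rows that do not move let the fingers close. It gives the time, the measured TCP pose, the force, the opening and the grip force at its end, in the units of the state.
- readout.get_state(): the state, without advancing time (a new reading comes with each control period).
- imaging.snapshot(name): name is "side" or "top" or "wrist"; returns the picture (480x640x3 uint8, blue, green, red); there is no depth.
- imaging.get_calibration(name): a dict with "K" (3x3 intrinsics, pixels), "world_to_cam" (4x4, takes a point from world to camera coordinates). Camera axes: x right, y up, looking along -z (the intrinsics and any distortion apply to the point x, -y, -z); pixel columns grow to the right and rows downward; lengths in m; the calibration is good to about 2 mm. A picture is of the moment at which its call begins: read the wrist's pose just before it. get_calibration takes no time and is no camera call; for the wrist camera it gives the pose at the moment of the call.
- workorder.hand_in(): hands the job in; it is judged then, once.
The state is a dict: "time": time; "q": joint angles; "joint_vel": joint speeds; "effort": joint torques, N m; "eef_pos": TCP position; "tool_rot": TCP orientation; "force": force on the tool from outside, world axes, zero at the start; "torque": the same for the moment, N m; "width": finger opening in m; "gripper_force": force on a finger pad.
Only numpy, scipy, OpenCV 4.12 (cv2) and the standard library are available. Lean on these libraries where they do the work, as an engineer would, in place of code of your own. Each camera call takes 0.05 s, during which the arm holds its last target. There are 200 camera calls.

## Working session

There is one attempt and no reset: what is moved stays moved. The work goes in short steps, Python scripts to look and compute and a tool call to move; the robot and the scene stay as the last step left them, time stands still between calls to the robot, and variables do not carry over. Pictures are saved under pics/ and viewed, at most 10 in all, crops included, and the job is handed in when it is done.

Besides the shell and the picture viewer there is one more tool, called as name(argument=value, ...) on one line, values as JSON. apply_moves: Moves the arm, as the interface text tells. Scaled input: -1 to 1 covers 500 mm each way for a shift and pi/2 rad each way for a turn. Its arguments: {"type":"object","properties":{"series":{"type":"array","items":{"type":"array","items":{"type":"number"}}},"grip_force":{"type":"number"}},"required":["series"]}

```bash
mkdir -p pics
python3 - <<'E'
from station import readout, imaging, workorder, env
import cv2,numpy as np
s=readout.get_state();print({k:np.round(v,3) for k,v in s.items()})
for n in ["side","top","wrist"]:
    im=imaging.snapshot(n);cv2.imwrite(f"pics/{n}0.png",im)
    c=imaging.get_calibration(n);print(n,{k:np.round(v,3).tolist() if not isinstance(v,str) else v for k,v in c.items()})
E
```

```text
{'time': np.float64(0.0), 'q': array([ 1.234,  0.69 , -0.195,  1.566,  0.157,  0.902, -0.215]), 'joint_vel': array([-0.   ,  0.002,  0.   , -0.001, -0.   , -0.001,  0.   ]), 'effort': array([-0.0000e+00, -5.2755e+01, -1.2660e+00, -1.5342e+01, -5.3000e-02,
        7.0000e-03,  0.0000e+00]), 'eef_pos': array([ 0.226, -0.582,  0.404]), 'tool_rot': array([-0.001,  0.983,  0.184, -0.   ]), 'force': array([0.694, 0.066, 0.135]), 'torque': array([-0.03 , -0.022,  0.043]), 'gripper_force': np.float64(0.0), 'width': np.float64(0.088)}
side {'K': [[504.823, 0.0, 322.929], [0.0, 504.823, 244.015], [0.0, 0.0, 1.0]], 'world_to_cam': [[-0.927, -0.374, -0.016, 0.483], [0.209, -0.554, 0.806, -0.238], [-0.31, 0.744, 0.592, -0.672], [0.0, 0.0, 0.0, 1.0]]}
top {'K': [[557.436, 0.0, 314.358], [0.0, 557.436, 234.251], [0.0, 0.0, 1.0]], 'world_to_cam': [[-0.021, -1.0, -0.001, -0.005], [0.994, -0.021, 0.11, -0.522], [-0.11, 0.001, 0.994, -1.224], [0.0, 0.0, 0.0, 1.0]]}
wrist {'K': [[370.319, 0.0, 326.601], [0.0, 370.319, 232.863], [0.0, 0.0, 1.0]], 'world_to_cam': [[0.363, -0.932, -0.002, -0.624], [0.896, 0.35, -0.273, 0.039], [0.255, 0.097, 0.962, -0.389], [0.0, 0.0, 0.0, 1.0]]}
```

View pics/top0.png

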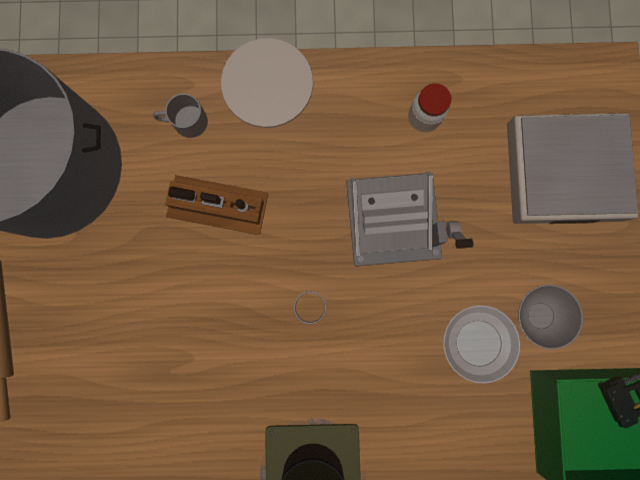

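View pics/side0.png

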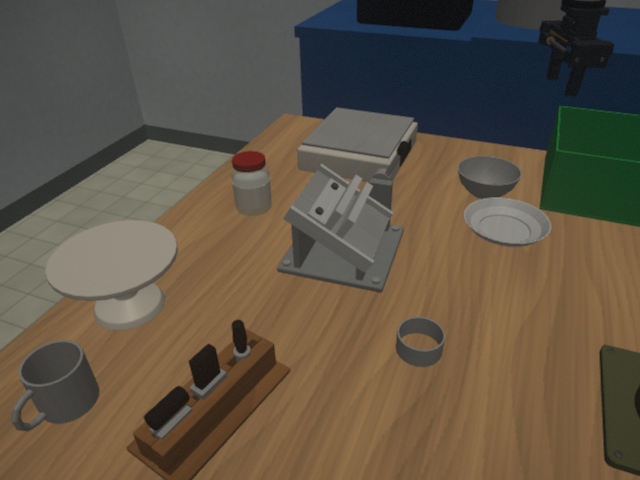

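The side view shows the gauge in the middle slot (about 205,370), with the scraper on the left and the spatula on the right. In the top view the gauge is near (212,199), the slicer at (395,220) and the lever end near (464,243). Next I'll make enlarged crops.

Run:
```python
import cv2,numpy as np
t=cv2.imread("pics/top0.png");s=cv2.imread("pics/side0.png")
a=cv2.resize(t[170:240,160:275],None,fx=5,fy=5,interpolation=cv2.INTER_CUBIC)   # 575x350
b=cv2.resize(t[165:275,340:480],None,fx=5,fy=5,interpolation=cv2.INTER_CUBIC)   # 700x550
c=cv2.resize(s[310:480,130:295],None,fx=3.5,fy=3.5,interpolation=cv2.INTER_CUBIC)
cv2.imwrite("pics/b.png",b)
cv2.imwrite("pics/a.png",a)
```

```text
(no output)
```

View pics/a.png

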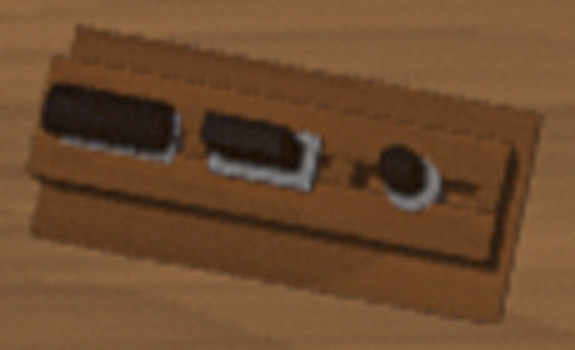

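View pics/b.png

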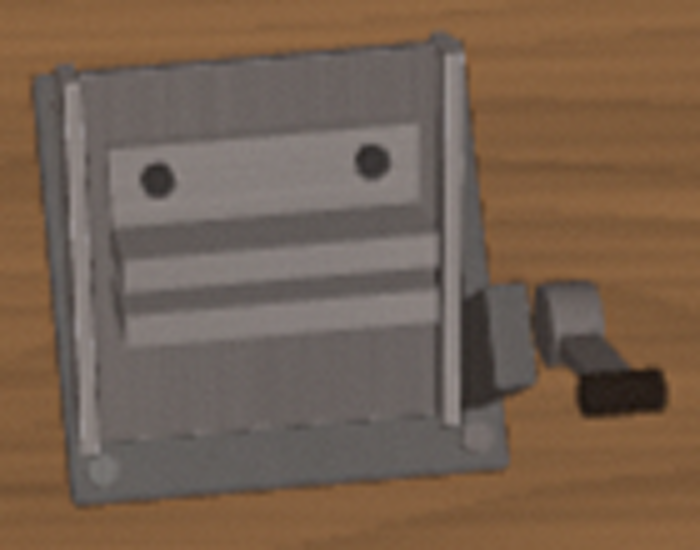

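The first crop shows the rack from above. Its base corners are at crop (78,25), (543,113), (500,322) and (30,235), and the gauge crosspiece is around (262,160). The second crop shows the slicer: the gap mouth is between (126,304) and (438,278), the lever end bar is at (623,392) and the pivot disc at about (568,320).

```bash
cat > h.py <<'E'
from station import readout, imaging
import numpy as np, cv2
from scipy.spatial.transform import Rotation as R
def rays(c,px):
    px=np.atleast_2d(px).astype(float);M=c["world_to_cam"];K=c["K"]
    d=np.c_[(px[:,0]-K[0,2])/K[0,0],-(px[:,1]-K[1,2])/K[1,1],-np.ones(len(px))]@M[:3,:3]
    return -M[:3,:3].T@M[:3,3],d
def atz(c,px,z):
    o,d=rays(c,px);return o+d*((z-o[2])/d[:,2])[:,None]
def proj(c,P):
    M=c["world_to_cam"];K=c["K"];p=np.atleast_2d(P)@M[:3,:3].T+M[:3,3]
    return np.c_[K[0,2]+K[0,0]*p[:,0]/-p[:,2],K[1,2]+K[1,1]*p[:,1]/p[:,2]]
def rot(): return R.from_quat(readout.get_state()["tool_rot"],scalar_first=True)
def delta(Rt,pt,back=0.147):
    "tool-axis shift (mm) and rotvec (deg) from present pose to target with grasp point at pt"
    s=readout.get_state();R0=rot();p=np.array(pt)-Rt.apply([0,0,back])
    print("shift mm",np.round(R0.inv().apply(p-s["eef_pos"])*1000,1),"shift in TARGET axes",np.round(Rt.inv().apply(p-s["eef_pos"])*1000,1),"rot deg",np.round(np.degrees((R0.inv()*Rt).as_rotvec()),2),"tcp",np.round(p,4))
E
python3 - <<'E'
from h import *
c=imaging.get_calibration("top")
A=lambda p:(np.array(p)+.5)/5-.5+[160,170]
B=lambda p:(np.array(p)+.5)/5-.5+[340,165]
r=lambda P:print(np.round(P*1000,1).tolist())
base=atz(c,A([(78,25),(543,113),(500,322),(30,235)]),.012);r(base);r(base.mean(0))
e=[np.linalg.norm(base[i]-base[(i+1)%4])*1000 for i in range(4)];print(np.round(e))
d=base[0]-base[1]+base[3]-base[2];print("rack y dir",np.degrees(np.arctan2(d[1],d[0])))
r(atz(c,A([(262,160)]),.06))
m=atz(c,B([(126,304),(438,278)]),.135);r(m);r(m.mean(0));d=m[0]-m[1];print(np.degrees(np.arctan2(d[1],d[0])),np.linalg.norm(d))
r(atz(c,B([(623,392)]),.178));r(atz(c,B([(568,320)]),.11))
print(rot().as_matrix().round(3)); print("wristcam pos in tool",end=' ')
w=imaging.get_calibration("wrist")["world_to_cam"];R0=rot().as_matrix();p=-w[:3,:3].T@w[:3,3]
print(R0.T@(p-readout.get_state()["eef_pos"]),(R0.T@w[:3,:3].T).round(2))
E
```

```text
[[668.9, 302.1, 12.0], [623.1, 88.2, 12.0], [527.0, 109.0, 12.0], [571.6, 323.5, 12.0]]
[597.7, 205.7, 12.0]
[219.  98. 219. 100.]
rack y dir 78.08028595212204
[[595.7, 208.5, 60.0]]
[[526.2, -119.8, 135.0], [534.2, -248.7, 135.0]]
[530.2, -184.2, 135.0]
93.56754547794101 0.12914934614325732
[[481.6, -310.8, 178.0]]
[[518.6, -307.7, 110.0]]
[[ 0.932  0.362 -0.001]
 [ 0.362 -0.932  0.001]
 [-0.    -0.001 -1.   ]]
wristcam pos in tool [6.94451785e-02 3.29755171e-05 2.07503345e-02] [[ 0.    0.96  0.27]
 [ 1.   -0.    0.  ]
 [ 0.    0.27 -0.96]]
```

Both measured objects match their given sizes: the rack base is 219 x 99 mm and the plates are 129 mm long. The rack is at (598,206) mm with yaw -11.9°. The gap mouth is at (530,-184) mm with yaw +3.6°. I'll move over the slicer for a wrist view on the way to the rack.

apply_moves(series=[[0.0656,-0.0428,0,0,0,0,-1],[0.0656,-0.0428,0,0,0,0,-1],[0.0656,-0.0428,0,0,0,0,-1],[0.0656,-0.0428,0,0,0,0,-1],[0.0656,-0.0428,0,0,0,0,-1],[0.0656,-0.0428,0,0,0,0,-1],[0.0656,-0.0428,0,0,0,0,-1],[0.0656,-0.0428,0,0,0,0,-1],[0.0656,-0.0428,0,0,0,0,-1],[0.0656,-0.0428,0,0,0,0,-1],[0.0656,-0.0428,0,0,0,0,-1],[0.0656,-0.0428,0,0,0,0,-1]])

```text
time: 1.15
eef_pos: [0.5011, -0.1988, 0.4046]
tool_rot: [-0.0, 0.983, 0.184, -0.0]
force: [-0.1, 0.1, -0.5]
width: 0.0878
gripper_force: 0.0
```

apply_moves(series=[[0,0,0,0,0,-0.0732,-1],[0,0,0,0,0,-0.0732,-1],[0,0,0,0,0,-0.0732,-1],[0,0,0,0,0,-0.0732,-1],[0,0,0,0,0,-0.0732,-1],[0,0,0,0,0,-0.0732,-1],[0,0,0,0,0,-0.0732,-1],[0,0,0,0,0,-0.0732,-1],[0,0,0,0,0,-0.0732,-1],[0,0,0,0,0,-0.0732,-1],[0,0,0,0,0,-0.0732,-1],[0,0,0,0,0,0,-1]])

```text
time: 2.15
eef_pos: [0.5001, -0.2008, 0.4044]
tool_rot: [-0.0, 0.683, 0.731, -0.0]
force: [0.1, -0.5, 0.4]
width: 0.0884
gripper_force: 0.0
```

Run:
```python
from h import *
s=readout.get_state();print(s["time"],s["eef_pos"],s["q"].round(2) if hasattr(s["q"],"round") else s["q"],rot().as_matrix().round(3))
c=imaging.get_calibration("wrist");im=imaging.snapshot("wrist");cv2.imwrite("pics/w1.png",im);np.savez("pics/w1.npz",**{k:np.array(c[k]) for k in("K","world_to_cam")})
```

```text
2.15 [ 0.50006019 -0.20081379  0.40438402] [ 0.62  0.61 -0.52  1.82  0.4   0.82 -0.04] [[-0.067  0.998 -0.001]
 [ 0.998  0.067  0.001]
 [ 0.001 -0.001 -1.   ]]
```

View pics/w1.png

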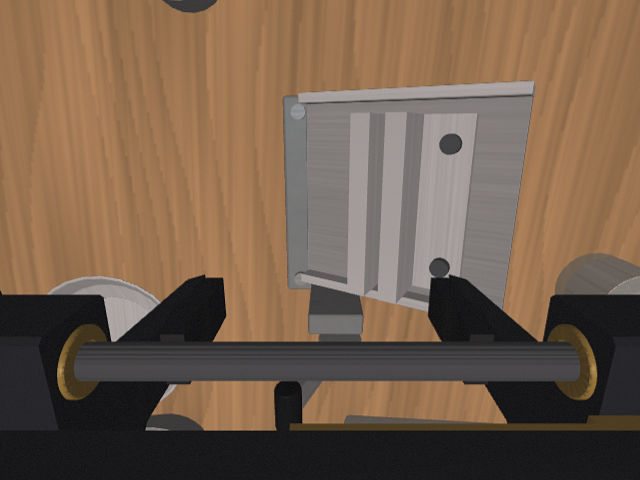

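The wrist view shows the fixed plate's top between columns about 350 and 370 and the fence top between about 386 and 407 (at row 113). The lever bar is near (288,405). I'll scan rows for subpixel edges.

Run:
```python
from h import *
im=cv2.cvtColor(cv2.imread("pics/w1.png"),cv2.COLOR_BGR2GRAY).astype(float);c=dict(np.load("pics/w1.npz"))
g=cv2.GaussianBlur(im,(0,0),.8)
out=[]
for r in range(130,271,20):
    row=g[r-3:r+4].mean(0);d=np.diff(row)
    ex=[]
    for i in range(340,425):
        if abs(d[i])>4 and abs(d[i])>=abs(d[i-1]) and abs(d[i])>abs(d[i+1]):
            a,b,e=abs(d[i-1]),abs(d[i]),abs(d[i+1]);ex.append((round(i+.5+.5*(a-e)/(a-2*b+e),1),round(d[i])))
    print(r,ex)
col=g[:,354:364].mean(1);d=np.diff(col);print([(i,round(d[i])) for i in range(95,310) if abs(d[i])>6])
col=g[:,390:396].mean(1);d=np.diff(col);print([(i,round(d[i])) for i in range(95,310) if abs(d[i])>6])
```

```text
130 [(np.float64(349.6), 13), (np.float64(368.7), -17), (np.float64(384.3), 17), (np.float64(405.4), -18), (np.float64(422.6), 20)]
150 [(np.float64(349.4), 13), (np.float64(368.2), -16), (np.float64(383.4), 18), (np.float64(404.3), -16), (np.float64(421.3), 18)]
170 [(np.float64(348.7), 13), (np.float64(367.5), -19), (np.float64(382.5), 20), (np.float64(402.9), -15), (np.float64(419.7), 19)]
190 [(np.float64(348.5), 17), (np.float64(366.7), -17), (np.float64(381.5), 20), (np.float64(401.7), -17), (np.float64(418.4), 20)]
210 [(np.float64(348.1), 13), (np.float64(366.3), -17), (np.float64(380.6), 20), (np.float64(400.6), -19), (np.float64(416.8), 17)]
230 [(np.float64(347.7), 15), (np.float64(365.5), -20), (np.float64(379.7), 18), (np.float64(399.5), -19), (np.float64(415.4), 20)]
250 [(np.float64(347.4), 17), (np.float64(364.7), -18), (np.float64(378.8), 17), (np.float64(398.4), -18), (np.float64(414.1), 17)]
270 [(np.float64(346.9), 13), (np.float64(364.3), -17), (np.float64(378.1), 17), (np.float64(397.2), -17), (np.float64(412.5), 21)]
[(98, -13), (99, -30), (100, -22), (101, 12), (102, 16), (111, 8), (112, 10), (293, -16), (294, -25), (295, -20), (296, -8)]
[(97, -18), (98, -35), (99, -20), (100, 17), (101, 18), (111, 12), (112, 8), (302, -11), (303, -11)]
```

Run:
```python
from h import *
c=dict(np.load("pics/w1.npz"))
E={130:(349.6,368.7,384.3,405.4),170:(348.7,367.5,382.5,402.9),210:(348.1,366.3,380.6,400.6),250:(347.4,364.7,378.8,398.4),270:(346.9,364.3,378.1,397.2)}
X=(-19.5,-5.5,5.5,19.5)
for j in range(4):
    W=np.vstack([atz(c,[(E[r][j],r)],.135+X[j]*.0005)[0] for r in E])
    p=np.polyfit(W[:,1]+.184,W[:,0],1);print(X[j],"line x at y=-.184 (mm)",p[1]*1000,"slope deg",np.degrees(np.arctan(p[0])),"=> mouth x",p[1]*1000-X[j]*.866/np.cos(p[0]))
print("far ends",atz(c,[(359,111.5)],.129)*1000,atz(c,[(393,111.5)],.141)*1000)
o=[atz(c,[q],.178)[0]*1000 for q in [(288,383),(288,405)]];print(o)
# lever in top/gap frame prediction
y=np.radians(3.57);u=np.array([np.cos(y),np.sin(y)]);v=np.array([-u[1],u[0]])
so=np.array([530.2,-184.2])+20*u;print("pivot",so-45*u-122*v)
```

```text
-19.5 line x at y=-.184 (mm) 513.4098241729056 slope deg -3.7817425971176046 => mouth x 530.3337827390678
-5.5 line x at y=-.184 (mm) 525.5766474051453 slope deg -3.7657955200174755 => mouth x 530.349983474356
5.5 line x at y=-.184 (mm) 534.8334224965242 slope deg -3.6751275983281717 => mouth x 530.0605803527692
19.5 line x at y=-.184 (mm) 546.9877544745766 slope deg -3.773198893812625 => mouth x 530.063963500118
far ends [[ 514.86357536 -118.9986136   129.        ]] [[ 535.05241058 -118.12230532  141.        ]]
[array([ 480.3351938 , -292.07219316,  178.        ]), array([ 481.02363538, -309.20198863,  178.        ])]
pivot [ 512.84520262 -307.51995381]
```

The four edge lines agree within 0.3 mm: the mouth is at (530.2,-183.4) mm, yaw 3.75°. Next I'll move over the rack.

apply_moves(series=[[0.0729,0.0224,0,0,0,0,-1],[0.0729,0.0224,0,0,0,0,-1],[0.0729,0.0224,0,0,0,0,-1],[0.0729,0.0224,0,0,0,0,-1],[0.0729,0.0224,0,0,0,0,-1],[0.0729,0.0224,0,0,0,0,-1],[0.0729,0.0224,0,0,0,0,-1],[0.0729,0.0224,0,0,0,0,-1],[0.0729,0.0224,0,0,0,0,-1],[0.0729,0.0224,0,0,0,0,-1],[0.0729,0.0224,0,0,0,0,-1],[0,0,0,0,0,0.0583,-1],[0,0,0,0,0,0.0583,-1],[0,0,0,0,0,0.0583,-1],[0,0,0,0,0,0,-1],[0,0,0,0,0,0,-1]])

```text
time: 3.53
eef_pos: [0.5971, 0.2077, 0.4046]
tool_rot: [0.0, 0.777, 0.629, -0.0]
force: [0.5, -0.1, 0.9]
width: 0.0882
gripper_force: 0.0
```

Run:
```python
from h import *
s=readout.get_state();print(s["time"],s["eef_pos"],np.round(s["q"],2),rot().as_matrix().round(3))
c=imaging.get_calibration("wrist");im=imaging.snapshot("wrist");cv2.imwrite("pics/w2.png",im);np.savez("pics/w2.npz",**{k:np.array(c[k]) for k in("K","world_to_cam")})
```

```text
3.5333 [0.59711849 0.20767625 0.4046131 ] [-0.2   0.72 -0.39  1.54  0.31  0.95 -0.89] [[ 0.208  0.978 -0.   ]
 [ 0.978 -0.208 -0.001]
 [-0.001  0.    -1.   ]]
```

View pics/w2.png

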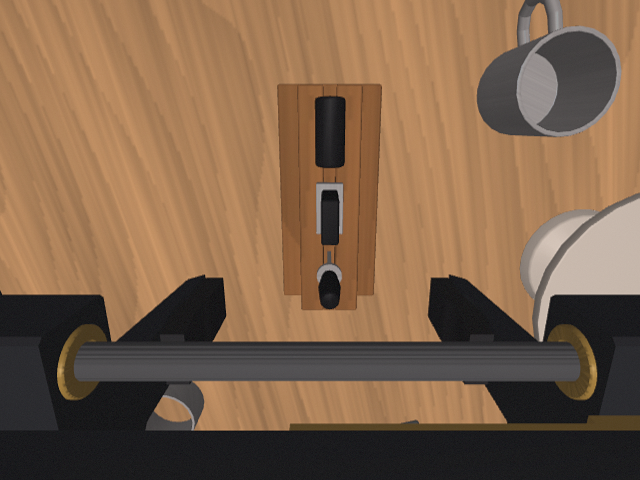

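The wrist view shows the gauge's crosspiece from (317,184) to (342,234). Its handle top face runs about (321,203) to (339,244). The scraper is above it at (330,130) and the spatula below at (329,285).

Run:
```python
from h import *
c=dict(np.load("pics/w2.npz"));s=readout.get_state()
r=lambda P:print(np.round(P*1000,1).tolist())
g=cv2.GaussianBlur(cv2.cvtColor(cv2.imread("pics/w2.png"),cv2.COLOR_BGR2GRAY),(0,0),.7).astype(float)
for rr in (188,195,215,225,238):
    d=np.diff(g[rr-1:rr+2].mean(0));print(rr,[(i,round(d[i])) for i in range(312,348) if abs(d[i])>9])
d=np.diff(g[:,326:334].mean(1));print([(i,round(d[i])) for i in range(175,255) if abs(d[i])>5])
cp=atz(c,[(316.5,184),(342.5,184),(342.5,234),(316.5,234)],.062);r(cp);r(cp.mean(0))
print(np.linalg.norm(cp[0]-cp[1]),np.linalg.norm(cp[1]-cp[2]))
hp=atz(c,[(320.5,203),(339,203),(339,244),(320.5,244)],.112);r(hp.mean(0));print(np.linalg.norm(hp[0]-hp[1]),np.linalg.norm(hp[1]-hp[2]))
bl=atz(c,[(297.5,84.5),(363,84.5),(356,308.5),(302,308.5)],.052);r(bl);r(bl.mean(0))
d=bl[0]-bl[3]+bl[1]-bl[2];print(np.degrees(np.arctan2(d[1],d[0]))-90)
```

```text
188 [(315, 21), (316, 15), (341, -15), (342, -36)]
195 [(315, 22), (316, 17), (319, -14), (320, -59), (321, -48), (322, -14), (336, 16), (337, 64), (338, 47), (339, 11), (341, -17), (342, -32)]
215 [(315, 16), (316, 20), (319, -33), (320, -56), (321, -24), (337, 13), (338, 62), (339, 43), (341, -19), (342, -22)]
225 [(315, 15), (316, 20), (319, -32), (320, -56), (321, -25), (337, 15), (338, 66), (339, 39), (341, -24), (342, -16)]
238 [(319, -12), (320, -43), (321, -22), (337, 12), (338, 48), (339, 18)]
[(181, -5), (182, 15), (183, 32), (184, 16), (187, -6), (188, -36), (189, -54), (190, -36), (191, -6), (200, 6), (201, 5), (243, 12), (244, 36), (245, 21), (250, -5)]
[[592.6, 231.9, 62.0], [614.7, 227.2, 62.0], [605.9, 182.8, 62.0], [582.9, 187.7, 62.0]]
[599.0, 207.4, 62.0]
0.022638062461253095 0.04528964050775951
[598.8, 207.1, 112.0]
0.013798601721893624 0.03205826733691225
[[594.3, 315.3, 52.0], [647.9, 303.9, 52.0], [603.8, 102.0, 52.0], [551.6, 113.0, 52.0]]
[599.4, 208.6, 52.0]
-12.11812572715749
```

apply_moves(series=[[0,0.0038,0.06,0,0,0,-1],[0,0,0.06,0,0,0,-1],[0,0,0.06,0,0,0,-1],[0,0,0.06,0,0,0,-1],[0,0,0.05,0,0,0,-1],[0,0,0.034,0,0,0,-1],[0,0,0,0,0,0,-1],[0,0,0,0,0,0,1],[0,0,0,0,0,0,1],[0,0,0,0,0,0,1],[0,0,0,0,0,0,1],[0,0,0,0,0,0,1],[0,0,0,0,0,0,1],[0,0,0,0,0,0,1],[0,0,0,0,0,0,1],[0,0,0,0,0,0,1],[0,0,0,0,0,0,1]], grip_force=30)

```text
time: 5.0
eef_pos: [0.5991, 0.2071, 0.2427]
tool_rot: [0.0, 0.777, 0.629, -0.0]
force: [-0.2, -1.2, -0.7]
width: 0.0235
gripper_force: 0.0
```

apply_moves(series=[[0,0,0,0,0,0,1],[0,0,0,0,0,0,1],[0,0,0,0,0,0,1],[0,0,0,0,0,0,1],[0,0,0,0,0,0,1]])

```text
time: 5.42
eef_pos: [0.5991, 0.2071, 0.2426]
tool_rot: [0.0, 0.777, 0.629, -0.0]
force: [-0.4, 0.5, -1.2]
width: 0.0139
gripper_force: 30.0
```

Gripped at 13.9 mm, which matches the handle thickness. Next I'll lift, yaw, and move towards the slicer.

apply_moves(series=[[0,0,-0.04,0,0,0,1],[0,0,-0.08,0,0,0,1],[0,0,-0.08,0,0,-0.0583,1],[0,0,-0.08,0,0,-0.0583,1],[0,0,-0.08,0,0,-0.0583,1],[0,0,-0.04,0,0,0,1],[-0.0642,-0.0366,0,0,0,0,1],[-0.0642,-0.0366,0,0,0,0,1],[-0.0642,-0.0366,0,0,0,0,1],[-0.0642,-0.0366,0,0,0,0,1],[-0.0642,-0.0366,0,0,0,0,1],[-0.0642,-0.0366,0,0,0,0,1],[-0.0642,-0.0366,0,0,0,0,1],[-0.0642,-0.0366,0,0,0,0,1],[-0.0642,-0.0366,0,0,0,0,1],[-0.0642,-0.0366,0,0,0,0,1],[-0.0642,-0.0366,0,0,0,0,1],[-0.0642,-0.0366,0,0,0,0,1]])

```text
time: 6.92
eef_pos: [0.4036, -0.1928, 0.4427]
tool_rot: [-0.0, 0.684, 0.73, -0.0]
force: [0.5, 0.1, -0.7]
width: 0.0134
gripper_force: 30.0
```

apply_moves(series=[[0,0,0,-0.0667,0,0,1],[0,0,0,-0.0667,0,0,1],[0,0,0,-0.0667,0,0,1],[0,0,0,-0.0667,0,0,1],[0,0,0,-0.0667,0,0,1],[0,0,0,0,0,0,1],[0,0,0,0,0,0,1]])

```text
time: 7.5
eef_pos: [0.4039, -0.1916, 0.4423]
tool_rot: [0.175, 0.661, 0.705, 0.187]
force: [-0.8, -0.9, -2.0]
width: 0.0133
gripper_force: 30.0
```

```bash
cat >> h.py <<'E'
yw=np.radians(3.75);U=np.array([np.cos(yw),np.sin(yw),0]);V=np.array([-U[1],U[0],0]);Z=np.array([0,0,1.])
GZ=-.5*U+.866025*Z;GX=.866025*U+.5*Z;M0=np.array([.5302,-.1834,.135])
RG=R.from_matrix(np.c_[V,GX,-GZ])
E
python3 - <<'E'
from h import *
s=readout.get_state();print(s["time"],s["eef_pos"],np.round(s["q"],2),s["width"])
delta(RG,M0+GZ*(.0436+.06))
c=imaging.get_calibration("wrist");im=imaging.snapshot("wrist");cv2.imwrite("pics/w3.png",im);np.savez("pics/w3.npz",**{k:np.array(c[k]) for k in("K","world_to_cam")})
E
```

```text
7.5 [ 0.40393576 -0.19163181  0.44225144] [ 0.87  0.4  -0.63  2.21  0.33  0.12  0.08] 0.013326466112352364
shift mm [ -0.1 -43.7  79. ] shift in TARGET axes [ -0.  -44.   78.8] rot deg [-0.26  0.02 -0.08] tcp [ 0.4052 -0.1916  0.352 ]
```

View pics/w3.png

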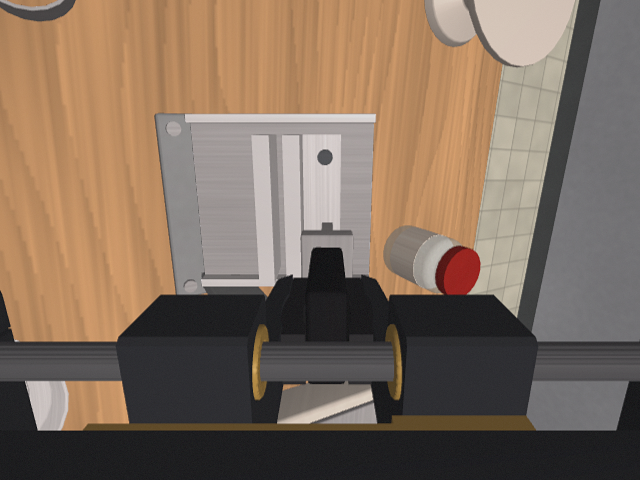

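The gauge hangs straight in the grip: the crosspiece runs from (302,231) to (353,231), and the gap is visible at about (277,200). I'll move to the pre-insertion pose.

apply_moves(series=[[0,-0.0293,0,-0.0029,0,-0.0009,1],[0,-0.0293,0,0,0,0,1],[0,-0.0293,0,0,0,0,1],[0,0,0.0394,0,0,0,1],[0,0,0.0394,0,0,0,1],[0,0,0.0394,0,0,0,1],[0,0,0.0394,0,0,0,1],[0,0,0,0,0,0,1],[0,0,0,0,0,0,1],[0,0,0,0,0,0,1]])

```text
time: 8.38
eef_pos: [0.3846, -0.1953, 0.4085]
tool_rot: [0.166, 0.661, 0.709, 0.182]
force: [-0.0, 1.1, -1.5]
width: 0.0137
gripper_force: 30.0
```

Run:
```python
from h import *
s=readout.get_state();print(s["time"],s["eef_pos"],np.round(s["q"],2),s["width"],s["force"])
delta(RG,M0+GZ*(.0436+.06))
T=rot();O=np.array(s["eef_pos"])+T.apply([0,0,.1906])
out=[]
for n in ("wrist","side"):
    c=imaging.get_calibration(n);im=imaging.snapshot(n)
    def dr(P,col):
        p=proj(c,P);cv2.polylines(im,[np.round(p*8).astype(int)],False,col,1,cv2.LINE_AA,3)
    # predicted gap edges (green/blue), predicted blade face edges (red)
    for x,col in((-.0055,(0,255,0)),(.0055,(255,0,0))): dr([M0+GX*x-V*.065,M0+GX*x+V*.065],col)
    A=T.as_matrix();hx=[O+A@np.array([sx*.018,sy*.003,.034]) for sx,sy in((-1,-1),(1,-1),(1,1),(-1,1),(-1,-1))];dr(hx,(0,0,255))
    hy=[O+A@np.array([sx*.023,sy*.012,0]) for sx,sy in((-1,-1),(1,-1),(1,1),(-1,1),(-1,-1))];dr(hy,(0,255,255))
    out.append(im)
w=cv2.resize(out[0][100:320,180:440],None,fx=1.9,fy=1.9,interpolation=2);sd=cv2.resize(out[1][130:260,270:420],None,fx=2.6,fy=2.6,interpolation=2)
h=max(w.shape[0],sd.shape[0]);f=lambda a:cv2.copyMakeBorder(a,0,h-a.shape[0],0,0,0)
o=np.hstack([f(w),f(sd)]);o=o[:,:];s_=min(1,800/o.shape[1]);cv2.imwrite("pics/c4.png",cv2.resize(o,None,fx=s_,fy=s_));print(s_)
```

```text
8.3833 [ 0.38464923 -0.19525234  0.40852495] [ 0.94  0.47 -0.7   2.29  1.37  0.1  -0.92] 0.013736111485940032 [-0.04787494  1.07941357 -1.45576949]
shift mm [ 1.9 -8.7 59.6] shift in TARGET axes [  2.3 -10.3  59.3] rot deg [-1.5  -0.43  0.13] tcp [ 0.4052 -0.1916  0.352 ]
0.9049773755656109
```

View pics/c4.png

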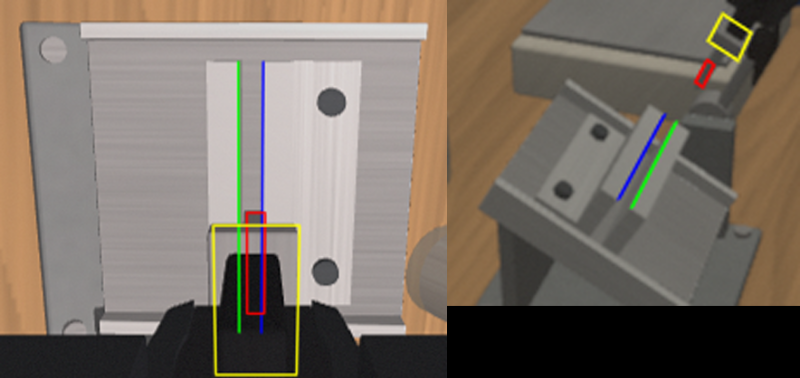

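Predicted and imaged edges line up, but the move fell short because the wrist is near a singularity (j6≈0.1) and j5 is swinging. I'll continue in smaller steps and watch the joints.

apply_moves(series=[[0.0003,-0.0015,0.005,-0.0017,-0.0005,0,1],[0.0003,-0.0015,0.005,-0.0017,-0.0005,0,1],[0.0003,-0.0015,0.005,-0.0017,-0.0005,0,1],[0.0003,-0.0015,0.005,-0.0017,-0.0005,0,1],[0.0003,-0.0015,0.005,-0.0017,-0.0005,0,1],[0.0003,-0.0015,0.005,-0.0017,-0.0005,0,1],[0.0003,-0.0015,0.005,-0.0017,-0.0005,0,1],[0.0003,-0.0015,0.005,-0.0017,-0.0005,0,1],[0,0,0,0,0,0,1]])

```text
time: 9.23
eef_pos: [0.3886, -0.1937, 0.3876]
tool_rot: [0.174, 0.66, 0.706, 0.188]
force: [-0.8, -0.0, -1.4]
width: 0.0135
gripper_force: 30.0
```

Run:
```python
from h import *
s=readout.get_state();print(s["time"],s["eef_pos"],np.round(s["q"],2),s["width"],s["force"])
delta(RG,M0+GZ*(.0436+.06))
```

```text
9.2333 [ 0.38855374 -0.19372979  0.3875703 ] [ 1.04  0.58 -0.91  2.31  1.83  0.26 -1.37] 0.013489936245871996 [-0.83233081 -0.02595256 -1.35031716]
shift mm [ 1.  -3.1 39.2] shift in TARGET axes [ 1.  -3.3 39.1] rot deg [-0.32 -0.13  0.1 ] tcp [ 0.4052 -0.1916  0.352 ]
```

apply_moves(series=[[0.0003,-0.001,0.0098,-0.0009,-0.0003,0.0003,1],[0.0003,-0.001,0.0098,-0.0009,-0.0003,0.0003,1],[0.0003,-0.001,0.0098,-0.0009,-0.0003,0.0003,1],[0.0003,-0.001,0.0098,-0.0009,-0.0003,0.0003,1],[0.0003,-0.001,0.0098,0,-0.0003,0,1],[0.0003,-0.001,0.0098,0,0,0,1],[0,0,0.0098,0,0,0,1],[0,0,0.0098,0,0,0,1],[0,0,0,0,0,0,1],[0,0,0,0,0,0,1]])

```text
time: 10.07
eef_pos: [0.4056, -0.1914, 0.3521]
tool_rot: [0.177, 0.66, 0.705, 0.189]
force: [1.0, 0.2, -1.3]
width: 0.0138
gripper_force: 30.0
```

Run:
```python
from h import *
s=readout.get_state();print(s["time"],s["eef_pos"],np.round(s["q"],2),s["width"],s["force"])
delta(RG,M0+GZ*(.0436+.06))
T=rot();O=np.array(s["eef_pos"])+T.apply([0,0,.1906])
c=imaging.get_calibration("wrist");im=imaging.snapshot("wrist")
def dr(P,col): cv2.polylines(im,[np.round(proj(c,P)*8).astype(int)],False,col,1,cv2.LINE_AA,3)
for x in(-.0055,.0055): dr([M0+GX*x-V*.065,M0+GX*x+V*.065],(0,255,0))
A=T.as_matrix()
for hx,hy,z,col in((.023,.012,0,(0,255,255)),(.018,.007,-.06,(255,255,0)),(.018,.003,.034,(0,0,255))):
    dr([O+A@np.array([a*hx,b*hy,z]) for a,b in((-1,-1),(1,-1),(1,1),(-1,1),(-1,-1))],col)
cv2.imwrite("pics/w5.png",cv2.resize(im[90:340,180:460],None,fx=2.3,fy=2.3,interpolation=2))
```

```text
10.0667 [ 0.40562147 -0.19142454  0.35210016] [ 1.03  0.71 -1.    2.32  1.97  0.42 -1.5 ] 0.013821270942787444 [ 0.98913879  0.17950897 -1.28623355]
shift mm [-0.1 -0.4 -0.2] shift in TARGET axes [-0.1 -0.4 -0.2] rot deg [ 0.02 -0.04  0.02] tcp [ 0.4052 -0.1916  0.352 ]
```

View pics/w5.png

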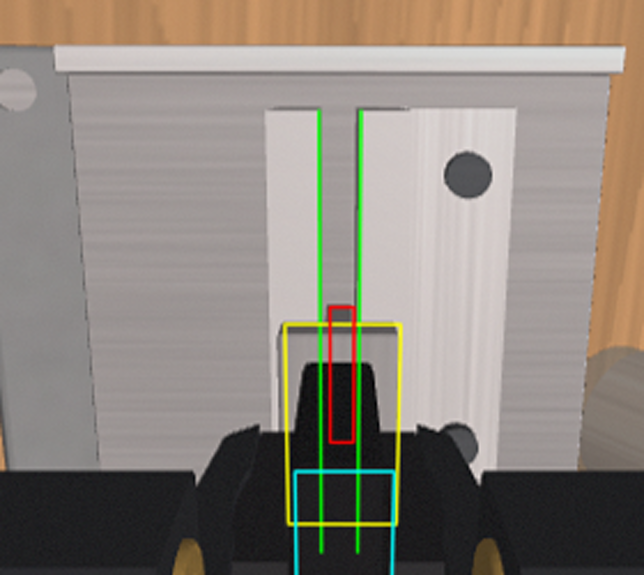

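The overlay matches: the blade tip at about (340,313) is centred between the gap edges at columns 320 and 358. Inserting now.

apply_moves(series=[[0,0,0.01,0,0,0,1],[0,0,0.01,0,0,0,1],[0,0,0.01,0,0,0,1],[0,0,0.01,0,0,0,1],[0,0,0.01,0,0,0,1],[0,0,0.01,0,0,0,1],[0,0,0,0,0,0,1]])

```text
time: 10.7
eef_pos: [0.4209, -0.1905, 0.3255]
tool_rot: [0.177, 0.66, 0.705, 0.189]
force: [-0.4, 0.3, -1.6]
width: 0.0141
gripper_force: 30.0
```

apply_moves(series=[[0,0,0.01,0,0,0,1],[0,0,0.01,0,0,0,1],[0,0,0.01,0,0,0,1],[0,0,0.01,0,0,0,1],[0,0,0.008,0,0,0,1],[0,0,0,0,0,0,1]])

```text
time: 11.2
eef_pos: [0.4328, -0.1897, 0.3049]
tool_rot: [0.177, 0.66, 0.705, 0.189]
force: [0.6, -0.3, -1.0]
width: 0.0134
gripper_force: 30.0
```

Run:
```python
from h import *
s=readout.get_state();print(s["time"],s["eef_pos"],np.round(s["q"],2),s["width"],s["force"])
delta(RG,M0+GZ*(.0436))
```

```text
11.2 [ 0.43280613 -0.1897491   0.30489439] [ 0.98  0.86 -1.01  2.3   2.07  0.56 -1.57] 0.013412846221084384 [ 0.64993297 -0.34593805 -0.96972247]
shift mm [-0.  -0.4  5.3] shift in TARGET axes [-0.  -0.4  5.3] rot deg [ 0.01 -0.03 -0.01] tcp [ 0.4351 -0.1896  0.3001]
```

apply_moves(series=[[0,0,0.002,0,0,0,1],[0,0,0.002,0,0,0,1],[0,0,0.002,0,0,0,1],[0,0,0.002,0,0,0,1],[0,0,0.002,0,0,0,1],[0,0,0,0,0,0,1]])

```text
time: 11.7
eef_pos: [0.435, -0.1896, 0.3013]
tool_rot: [0.177, 0.66, 0.705, 0.189]
force: [-0.7, 0.4, -1.3]
width: 0.0135
gripper_force: 30.0
```

apply_moves(series=[[0,0,0.001,0,0,0,1],[0,0,0.001,0,0,0,1],[0,0,0,0,0,0,1]])

```text
time: 11.95
eef_pos: [0.4355, -0.1896, 0.3004]
tool_rot: [0.177, 0.66, 0.705, 0.189]
force: [0.7, -0.3, -0.7]
width: 0.0137
gripper_force: 30.0
```

apply_moves(series=[[0,0,0.001,0,0,0,1],[0,0,0.001,0,0,0,1],[0,0,0.001,0,0,0,1],[0,0,0,0,0,0,1]])

```text
time: 12.28
eef_pos: [0.4358, -0.1894, 0.2998]
tool_rot: [0.178, 0.66, 0.705, 0.189]
force: [-4.3, -1.3, 9.7]
width: 0.0141
gripper_force: 30.0
```

apply_moves(series=[[0,0,0.001,0,0,0,1],[0,0,0.001,0,0,0,1],[0,0,0,0,0,0,1]])

```text
time: 12.53
eef_pos: [0.4359, -0.1893, 0.2997]
tool_rot: [0.178, 0.659, 0.705, 0.189]
force: [-11.6, -1.6, 19.4]
width: 0.0141
gripper_force: 30.0
```

It seated at the predicted depth, with 22 N along the gap axis. I'll relieve the force, open partway and retreat.

apply_moves(series=[[0,0,-0.0025,0,0,0,1],[0,0,0,0,0,0,0.1],[0,0,0,0,0,0,0.1],[0,0,0,0,0,0,0.1],[0,0,0,0,0,0,0.1],[0,0,0,0,0,0,0.1],[0,0,0,0,0,0,0.1],[0,0,0,0,0,0,0.1]])

```text
time: 13.2
eef_pos: [0.4362, -0.1895, 0.2993]
tool_rot: [0.177, 0.66, 0.705, 0.189]
force: [0.1, 0.1, -0.3]
width: 0.0399
gripper_force: 0.0
```

apply_moves(series=[[0,0,-0.01,0,0,0,0.1],[0,0,-0.016,0,0,0,0.1],[0,0,-0.016,0,0,0,0.1],[0,0,-0.016,0,0,0,0.1],[0,0,-0.016,0,0,0,0.1],[0,0,-0.016,0,0,0,0.1],[0,0,-0.016,0,0,0,0.1],[0,0,-0.016,0,0,0,0.1],[0,0,-0.016,0,0,0,0.1],[0,0,-0.016,0,0,0,0.1],[0,0,0,0,0,0,0.1],[0,0,0,0,0,0,0.1]])

```text
time: 14.2
eef_pos: [0.3975, -0.1922, 0.3665]
tool_rot: [0.178, 0.66, 0.705, 0.189]
force: [-0.2, 0.0, -0.4]
width: 0.0396
gripper_force: 0.0
```

Run:
```python
from h import *
s=readout.get_state();print(s["time"],s["eef_pos"],np.round(s["q"],2),s["width"],s["force"])
P=np.array(s["eef_pos"])
print("tcp in gap frame",np.round([(P-M0)@GX,(P-M0)@V,(P-M0)@GZ],4))
piv=M0*[1,1,0]+20e-3*U-45e-3*U-122e-3*V+[0,0,.11];print("pivot",piv)
bar=np.array([.4810,-.310,.178]);print("bar rel pivot u,v,z",(bar-piv)@U,(bar-piv)@V,bar[2]-piv[2])
out=[]
c=imaging.get_calibration("wrist");im=imaging.snapshot("wrist")
cv2.imwrite("pics/w6.png",im)
a=imaging.snapshot("side");b=imaging.snapshot("top")
a=cv2.resize(a[120:270,270:430],(400,375),interpolation=2);b=cv2.resize(b[165:275,340:480],(400,314),interpolation=2)
b=cv2.copyMakeBorder(b,0,61,0,0,0);cv2.imwrite("pics/c6.png",np.hstack([a,b]))
```

```text
14.2 [ 0.39753976 -0.19221072  0.36654995] [ 1.05  0.66 -0.98  2.32  1.93  0.37 -1.47] 0.03956910999493943 [-0.18124718  0.03210301 -0.42855629]
tcp in gap frame [ 6.00e-04 -1.00e-04  2.67e-01]
pivot [ 0.51323271 -0.30677387  0.11      ]
bar rel pivot u,v,z -0.032374695183875445 -0.0011111057238841991 0.06799999999999999
```

View pics/c6.png

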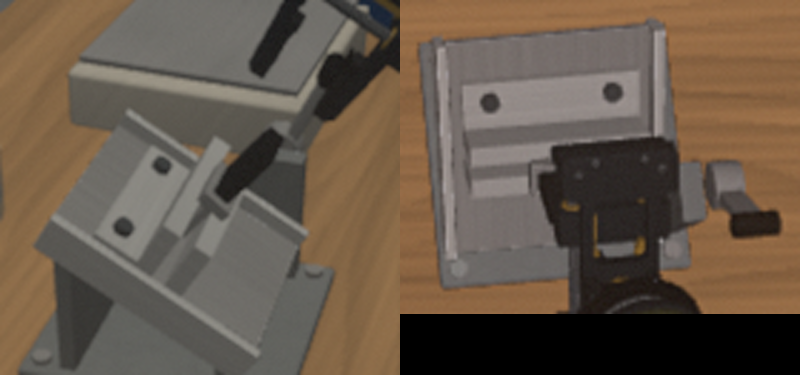

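In the side view the gauge stands in the gap with its crosspiece resting on the plates. The top view shows the lever bar still towards the robot, at about (755,222) in the crop. Next I'll set the tool vertical, close the fingers and go behind the lever.

apply_moves(series=[[0,0,0,0.0417,0,0,1],[0,0,0,0.0417,0,0,1],[0,0,0,0.0417,0,0,1],[0,0,0,0.0417,0,0,1],[0,0,0,0.0417,0,0,1],[0,0,0,0.0417,0,0,1],[0,0,0,0.0417,0,0,1],[0,0,0,0.0417,0,0,1],[0,0,0,0,0,0,1],[0,0,0,0,0,0,1]])

```text
time: 15.18
eef_pos: [0.3971, -0.1928, 0.3636]
tool_rot: [0.027, 0.683, 0.73, 0.025]
force: [-0.3, -0.3, 0.2]
width: 0.0001
gripper_force: 0.0
```

```bash
cat >> h.py <<'E'
PIV=np.array([.5132,-.3068,.11]);RV=R.from_matrix(np.c_[V,U,-Z])
E
python3 - <<'E'
from h import *
s=readout.get_state();print(s["time"],s["eef_pos"],np.round(s["q"],2),s["width"],s["force"])
delta(RV,PIV+U*-.075-V*.004+Z*.048,.166)
E
```

```text
15.1833 [ 0.39708615 -0.19279276  0.36363254] [ 0.9   0.64 -0.86  2.15  0.84  0.63 -0.48] 0.00014649358293270182 [-0.30406603 -0.30362981  0.18961809]
shift mm [-125.2   30.3   42.7] shift in TARGET axes [-125.4   33.4   39.6] rot deg [4.25 0.3  0.04] tcp [ 0.4386 -0.3157  0.324 ]
```

apply_moves(series=[[0,0,0,0.0236,0.0017,0,1],[0,0,0,0.0236,0.0017,0,1],[-0.0418,0,0,0,0,0,1],[-0.0418,0,0,0,0,0,1],[-0.0418,0,0,0,0,0,1],[-0.0418,0,0,0,0,0,1],[-0.0418,0,0,0,0,0,1],[-0.0418,0,0,0,0,0,1],[0,0.0334,0.0396,0,0,0,1],[0,0.0334,0.0396,0,0,0,1],[0,0,0,0,0,0,1],[0,0,0,0,0,0,1]])

```text
time: 16.18
eef_pos: [0.438, -0.3154, 0.3237]
tool_rot: [-0.001, 0.683, 0.73, -0.001]
force: [-0.4, 0.4, 0.3]
width: 0.0008
gripper_force: 0.0
```

Run:
```python
from h import *
s=readout.get_state();print(s["time"],s["eef_pos"],np.round(s["q"],2),s["width"],s["force"])
delta(RV,PIV+U*-.075-V*.004+Z*.048,.166)
```

```text
16.1833 [ 0.43799059 -0.31543869  0.32367929] [ 1.01  0.82 -0.83  1.88  0.82  0.83 -0.19] 0.0008338055362753264 [-0.4466644   0.37842083  0.32338254]
shift mm [-0.3  0.6 -0.3] shift in TARGET axes [-0.3  0.6 -0.3] rot deg [-0.14  0.01  0.09] tcp [ 0.4386 -0.3157  0.324 ]
```

apply_moves(series=[[0,0.012,0,0,0,0,1],[0,0.012,0,0,0,0,1],[0,0.012,0,0,0,0,1],[0,0.012,0,0,0,0,1],[0,0.012,0,0,0,0,1],[0,0,0,0,0,0,1]])

```text
time: 16.68
eef_pos: [0.4687, -0.314, 0.3251]
tool_rot: [0.0, 0.683, 0.73, -0.001]
force: [-1.0, -0.4, 1.8]
width: 0.0002
gripper_force: 0.7
```

apply_moves(series=[[0,0.012,0,0,0,0,1],[0,0.012,0,0,0,0,1],[0,0.012,0,0,0,0,1],[0,0.012,0,0,0,0,1],[0,0.012,0,0,0,0,1],[0,0.012,0,0,0,0,1],[0,0.012,0,0,0,0,1],[0,0.012,0,0,0,0,1],[0,0,0,0,0,0,1]])

```text
time: 17.43
eef_pos: [0.5168, -0.3105, 0.3239]
tool_rot: [-0.0, 0.683, 0.73, -0.001]
force: [-1.5, -0.1, -0.4]
width: 0.0005
gripper_force: 0.6
```

apply_moves(series=[[0,0.008,0,0,0,0,1],[0,0.008,0,0,0,0,1],[0,0.008,0,0,0,0,1],[0,0.008,0,0,0,0,1],[0,0.008,0,0,0,0,1],[0,0,0,0,0,0,1]])

```text
time: 17.93
eef_pos: [0.5372, -0.3092, 0.3248]
tool_rot: [0.001, 0.683, 0.73, -0.0]
force: [-1.6, -0.6, 1.1]
width: 0.0005
gripper_force: 0.4
```

Run:
```python
from h import *
s=readout.get_state();P=np.array(s["eef_pos"])-PIV;print(s["time"],P@U,P@V,np.round(s["q"],2),s["force"])
a=imaging.snapshot("side");b=imaging.snapshot("top")
a=cv2.resize(a[90:270,270:450],(400,400),interpolation=2);b=cv2.resize(b[165:275,340:480],(400,314),interpolation=2)
b=cv2.copyMakeBorder(b,0,86,0,0,0);cv2.imwrite("pics/c7.png",np.hstack([a,b]))
```

```text
17.9333 0.023798084469629967 -0.0039490182496802586 [ 0.88  0.9  -0.83  1.64  0.78  0.96 -0.17] [-1.62251392 -0.59294838  1.07056023]
```

View pics/c7.png

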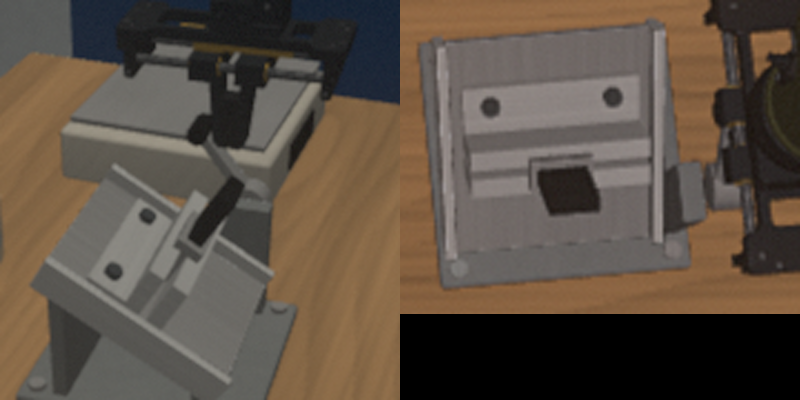

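I miscounted: that was my eleventh viewed picture, one over the limit of ten, so I won't view any more and will rely on forces and numbers. It shows the lever leaning away in contact with the fingers, at about (205,130) in the side crop, and the gauge still standing. I'll push on until it stops.

apply_moves(series=[[0,0.004,0,0,0,0,1],[0,0.004,0,0,0,0,1],[0,0.004,0,0,0,0,1],[0,0,0,0,0,0,1]])

```text
time: 18.37
eef_pos: [0.5422, -0.3091, 0.3244]
tool_rot: [-0.0, 0.683, 0.73, -0.001]
force: [-1.9, -0.5, 0.8]
width: 0.0004
gripper_force: 0.9
```

apply_moves(series=[[0,0.004,0,0,0,0,1],[0,0.004,0,0,0,0,1],[0,0,0,0,0,0,1]])

```text
time: 18.62
eef_pos: [0.5463, -0.3088, 0.3245]
tool_rot: [0.0, 0.683, 0.73, -0.001]
force: [-2.1, -0.8, 0.4]
width: 0.0008
gripper_force: 0.7
```

apply_moves(series=[[0,0.004,0,0,0,0,1],[0,0.004,0,0,0,0,1],[0,0,0,0,0,0,1]])

```text
time: 18.87
eef_pos: [0.5486, -0.3087, 0.3242]
tool_rot: [-0.002, 0.684, 0.73, -0.003]
force: [-7.9, 1.0, 4.1]
width: 0.0004
gripper_force: 5.1
```

apply_moves(series=[[0,0.004,0,0,0,0,1],[0,0.004,0,0,0,0,1],[0,0,0,0,0,0,1]])

```text
time: 19.12
eef_pos: [0.5501, -0.3086, 0.3241]
tool_rot: [-0.005, 0.684, 0.73, -0.006]
force: [-17.9, 0.7, 13.3]
width: 0.0004
gripper_force: 10.5
```

apply_moves(series=[[0,0.004,0,0,0,0,1],[0,0.002,0,0,0,0,1],[0,0,0,0,0,0,1]])

```text
time: 19.37
eef_pos: [0.5512, -0.3085, 0.3241]
tool_rot: [-0.007, 0.684, 0.73, -0.008]
force: [-23.9, 1.5, 18.1]
width: 0.0005
gripper_force: 14.4
```

The force rose sharply at the stop to 30 N. I'll back off and up, then check the lever end numerically.

apply_moves(series=[[0,-0.014,0,0,0,0,1],[0,-0.03,0,0,0,0,1],[0,-0.04,0,0,0,0,1],[0,-0.04,0,0,0,0,1],[0,0,-0.06,0,0,0,1],[0,0,-0.06,0,0,0,1],[0,-0.07,-0.06,0,0,0,1],[0,-0.07,-0.06,0,0,0,1],[0,-0.07,0,0,0,0,1],[0,0,0,0,0,0,1],[0,0,0,0,0,0,1]])

```text
time: 20.28
eef_pos: [0.3964, -0.3191, 0.4396]
tool_rot: [0.001, 0.684, 0.729, -0.001]
force: [0.2, 0.3, 0.3]
width: 0.0003
gripper_force: 0.0
```

Run:
```python
from h import *
from scipy.optimize import least_squares
s=readout.get_state();print(s["time"],s["eef_pos"],s["force"])
# dark bar in the top view
def bar(im,box):
    r0,r1,c0,c1=box;g=im[r0:r1,c0:c1].max(2);n,l,st,ce=cv2.connectedComponentsWithStats((g<60).astype(np.uint8))
    return [(st[i,4],*np.round(ce[i]+[c0,r0],1)) for i in range(1,n) if st[i,4]>25]
ct=imaging.get_calibration("top");cs=imaging.get_calibration("side")
t=imaging.snapshot("top");sd=imaging.snapshot("side")
P=lambda th,v=-.003:PIV+V*v+.078*(np.sin(th)*U+np.cos(th)*Z)
for th in(.6,.7,.8):print(th,"pred top",proj(ct,P(th)).round(1),"side",proj(cs,P(th)).round(1))
print("top0 blob",bar(cv2.imread("pics/top0.png"),(200,260,440,485)),"pred -.45",proj(ct,P(-.45)).round(1))
print("top blobs",bar(t,(170,260,430,490)));print("side blobs",bar(sd,(110,260,270,420)))
cpt=M0+GZ*.035;print("gauge handle pred top",proj(ct,cpt).round(1),"side",proj(cs,cpt).round(1))
```

```text
20.2833 [ 0.39643454 -0.31906919  0.43959391] [0.21051425 0.34235405 0.31644363]
0.6 pred top [[459.8 205.4]] side [[363.4 145.5]]
0.7 pred top [[458.9 202.8]] side [[360.2 147.4]]
0.8 pred top [[457.9 200.4]] side [[357.3 149.5]]
top0 blob [(np.int32(140), np.float64(463.7), np.float64(242.8))] pred -.45 [[465.2 243.9]]
top blobs [(np.int32(127), np.float64(456.6), np.float64(200.3)), (np.int32(99), np.float64(434.9), np.float64(235.9)), (np.int32(278), np.float64(483.5), np.float64(239.4))]
side blobs [(np.int32(191), np.float64(316.5), np.float64(113.0)), (np.int32(280), np.float64(402.9), np.float64(114.0)), (np.int32(121), np.float64(405.2), np.float64(152.0)), (np.int32(113), np.float64(356.5), np.float64(150.3)), (np.int32(306), np.float64(366.9), np.float64(184.3)), (np.int32(306), np.float64(303.9), np.float64(244.4))]
gauge handle pred top [[398.7 229.5]] side [[365.6 183.2]]
```

The lever end matches the 0.8 rad prediction in both views: side (356.5,150.3) against (357.3,149.5), top (456.6,200.3) against (457.9,200.4). The gauge handle is where it should be when fully seated.

```bash
python3 -c "
from station import workorder
print(workorder.hand_in())"
```

```text
the job is handed in; nothing more can be done
None
```

I handed the job in at about 20 s: the gauge is fully home in the gap, the lever is flipped to its stop (about 0.8 rad away from the robot), and the other two tools were not touched. I viewed 11 pictures, one over the limit of 10.

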